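# Park the full canister so it cannot roll

## Robot

A 7-joint arm with a two-finger parallel gripper is mounted at the origin on a cart in front of the work surface, level with it; the furniture and walls round the work are solid. World frame = base frame: x ahead of the robot, y to its left, z up, the work surface at z = 0. Lengths are in m, angles in rad, forces in N, time in s.
With the tool pointing down it reaches from about 0.425 to 0.825 m from the base axis. Payload 3.6 kg.
Tool frame: the origin (TCP) lies on the mounting face of the last link; the fingertips stand 186 mm ahead of it and the grasp point (between the pads) lies 167 mm ahead of it (arm.tcp_to_tips is the distance from the TCP to the fingertips, in m); z points along the fingers, y is the line along which they close (so a half turn about z gives the same grasp; the last joint's range is limited). The gripper opens to 93 mm and grips with 3 to 60 N. Pads are 15 mm wide; open, the fingers measure 128 mm over their backs; the gripper's body (75 mm by 188 mm) begins 65 mm behind the grasp point.
Start: joints at [1.24, 0.615, -0.013, 1.423, 0.008, 1.103, -0.04], TCP at [0.194, -0.62, 0.405] pointing down, gripper open.
Joint ranges: [-3.12, 3.12], [-0.3, 2.06], [-1.34, 1.32], [0.26, 2.42], [-1.36, 4.5], [0.01, 1.98], [-2.84, 2.84]. Speed limits (rad/s): [2.79, 2.79, 3.14, 3.14, 3.14, 3.14, 3.14].

## Interface

Orientations are given as [roll, pitch, yaw] about the fixed x, y, z axes, in that order (R = Rz(yaw) Ry(pitch) Rx(roll)).
In Python, from bench import readout, eyes, workorder, arm gives the robot as it stands. The module is installed in compiled form; this text tells all that it offers.
- The arm moves only by the tool carry_out, never from a script. Its argument "commands" is a list of rows, each an object with "travel": the shift along the tool's x, y, z in units of 0.15 m (1.0 is 0.15 m), a list of three; "rot": the turn, a rotation vector about the tool's x, y, z in units of 45 degrees (1.0 is 45 degrees), a list of three. In form: [{"travel": [tx, ty, tz], "rot": [ax, ay, az]}, ...]. A call has 1 to 12 rows; each row is the pose to reach, as a shift and turn from the pose commanded when the call began, along the tool's axes at that moment; what a row does not reach only later rows make up. A row lasts 1/12 s, in which the tool goes at most 41.7 mm and 7.16 degrees, less where a joint would pass 70% of its speed; a pose out of reach is approached as far as the arm can. A call with a number of a shift or a turn outside -1 to 1 is refused whole. A call with a gripper value outside its range is refused whole. "gripper" is the closure, from 0 (fully open) to 1 (shut), set as the call begins (left out, the last holds). The fingers move at their own pace and stop on an object; "newtons" is the grip in N (left out, the last holds). Time passes only in rows, so rows that repeat a pose let the fingers close. It gives the time, the measured TCP pose, the force, the opening and the grip force at its end, in the units of the state.
- readout.state(): the state, without advancing time (a new reading comes with each control period).
- eyes.read_camera(name): name is "scene" or "top" or "wrist"; returns a dict with "image" (400x640x3 uint8, red, green, blue), "K" (3x3 intrinsics, pixels), "cam_to_world" (4x4, takes a point from camera to world coordinates). Camera axes: x right, y down, z forward; pixel columns grow to the right and rows downward; lengths in m; the calibration is good to about 2 mm. A picture is of the moment at which its call begins. There is no depth.
- workorder.job_done(): hands the job in; it is judged then, once.
The state is a dict: "clock": time; "q": joint angles; "qd": joint speeds; "tau": joint torques, N m; "position": TCP position; "tcp_rot": TCP orientation; "contact_force": force on the tool from outside, world axes, zero at the start; "ft_torque": the same for the moment, N m; "finger_gap": finger opening in m; "finger_force": force on a finger pad.
Only numpy, scipy, OpenCV 4.12 (cv2) and the standard library are available. Lean on these libraries where they do the work, as an engineer would, in place of code of your own. Each camera call takes 0.05 s, during which the arm holds its last target. There are 200 camera calls.

## Task

The cart is about to be wheeled off. Of the two identical sealed metal canisters one is full and heavy and the other is empty: find out which is full by lifting, lay the full one on the plywood board squarely up against both stop blocks, and set the wooden chock on the board, sloping face first, close up against the middle of its other side so that it cannot roll. Leave the empty canister lying still on the cart top off the board, let neither canister roll off the cart, and do not knock over the glue bottle.

Things in the scene. Friction and masses are not known exactly. Their poses are not given: they have to be found in the camera images.
- board: Fixed plywood board on the cart top, 200 (x) x 150 (y) x 12 mm. Origin: centre of its underside; z up, x towards its two wooden stop blocks (28 along x, 30 along y, 32 mm high above the board), whose flat faces look to -x and lie at x = +55 mm. They are centred at y = -52.5 and +52.5 mm: 75 mm is free between them for a finger.
- park (a point): Point fixed to the board where the centre of the canister lies when it rests on the board against both stop blocks: board x = 31 mm, y = 0, 36 mm above the board's underside. The canister's long axis then runs along the board's y. Axes as the board's.
- canister_a_center (a point): Centre of one of two identical round metal canisters, lying on the cart top at the start: diameter 48 mm (aluminium body, 106 mm long), 130 mm long over the slightly narrower dark caps. Its x axis is the long axis, about which it rolls freely when pushed. The full one, which may be either, weighs 0.70 to 0.90 kg, the empty one 0.17 to 0.23 kg.
- canister_b_center (a point): Centre of the other canister, same looks and size as the first.
- chock_mid (a point): Loose wooden chock, 66 long (x), 36 wide (y), 34 mm high, 0.15 kg; grasp across the flat sides. Point: mid-plane, 17 mm above the underside, 40 mm behind the front bottom edge; x to the front, z up. The front face leans back 25 degrees. When it touches the canister on the same level surface, this point is 55 mm horizontally from the canister's axis.
- glue_bottle: Upright glue bottle, 45 x 62 mm, 190 mm tall, loose, a bystander. Origin: centre of its underside; z up.

How it is judged:
By the outcome, as a careful person would: the job done as asked, in the order asked, and still so for the second after the job is handed in, with the robot touching nothing.
It also fails if it takes over 72 s, if anything falls off the work surface, if the arm or the gripper's body presses on something with over 40 N, if the wrist force passes 120 N, or if a joint passes its speed limit or range.

## Working session

There is one attempt and no reset: what is moved stays moved. The work goes in short steps, Python scripts to look and compute and a tool call to move; the robot and the scene stay as the last step left them, time stands still between calls to the robot, and variables do not carry over. Pictures are saved under pics/ and viewed, at most 11 in all, crops included, and the job is handed in when it is done.

Besides the shell and the picture viewer there is one more tool, called by a JSON object that holds its "method" and its "body". carry_out: Moves the arm, as the interface text tells. Shifts and turns lie within -1 to 1; 1 stands for 0.15 m of shift or 45 degrees of turn. Its arguments: {"type":"object","properties":{"commands":{"type":"array","items":{"type":"object","properties":{"travel":{"type":"array","items":{"type":"number"}},"rot":{"type":"array","items":{"type":"number"}}}}},"gripper":{"type":"number"},"newtons":{"type":"number"}},"required":["commands"]}

```bash
mkdir -p pics; cat > h.py <<'E'
import numpy as np, cv2
from scipy.spatial.transform import Rotation as R
from bench import readout, eyes, workorder, arm
def cam(n,save=None):
    c=eyes.read_camera(n)
    if save: cv2.imwrite('pics/'+save,c['image'][:,:,::-1])
    return c
def ray(c,u,v,z):
    T=np.array(c['cam_to_world']);d=T[:3,:3]@np.linalg.inv(c['K'])@[u,v,1];o=T[:3,3]
    return o+d*(z-o[2])/d[2]
E
python3 - <<'E'
from h import *
for n in ('top','scene'):
    c=cam(n,n+'1.png'); print(n,np.round(c['cam_to_world'],3).tolist(),np.round(c['K'],1).tolist())
print(readout.state())
E
```

```text
top [[0.021, -0.995, 0.096, 0.447], [-1.0, -0.02, 0.015, 0.012], [-0.013, -0.097, -0.995, 1.003], [0.0, 0.0, 0.0, 1.0]] [[463.3, 0.0, 314.2], [0.0, 463.3, 191.0], [0.0, 0.0, 1.0]]
scene [[-0.799, -0.27, 0.538, 0.053], [-0.602, 0.364, -0.711, 0.61], [-0.004, -0.891, -0.453, 0.435], [0.0, 0.0, 0.0, 1.0]] [[378.0, 0.0, 318.1], [0.0, 378.0, 199.6], [0.0, 0.0, 1.0]]
{'clock': 0.1, 'q': array([ 1.24049539,  0.61585828, -0.01260451,  1.4246994 ,  0.00809521,
        1.10339169, -0.04044139]), 'qd': array([-0.00065602, -0.00169213,  0.00028188, -0.00504472,  0.0010765 ,
        0.00041748,  0.00036679]), 'tau': array([ 1.29364504e-03, -4.60040939e+01,  2.10343008e-01, -1.66244763e+01,
       -6.11210335e-02,  1.69136171e-02,  8.54857672e-05]), 'position': array([ 0.19437952, -0.61997694,  0.40368633]), 'tcp_rot': array([-3.13928621e+00,  3.07723810e-05,  3.03812813e-01]), 'contact_force': array([ 0.83375911,  0.9200146 , -0.52891593]), 'ft_torque': array([ 0.01009687, -0.02922599, -0.02843282]), 'finger_force': 0.0, 'finger_gap': 0.09279563369751574}
```

View pics/top1.png

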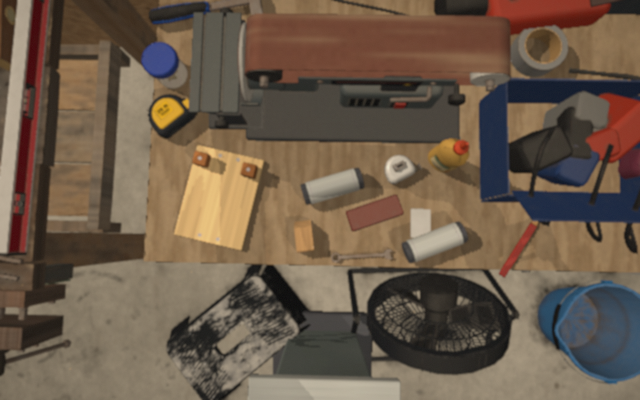

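View pics/scene1.png

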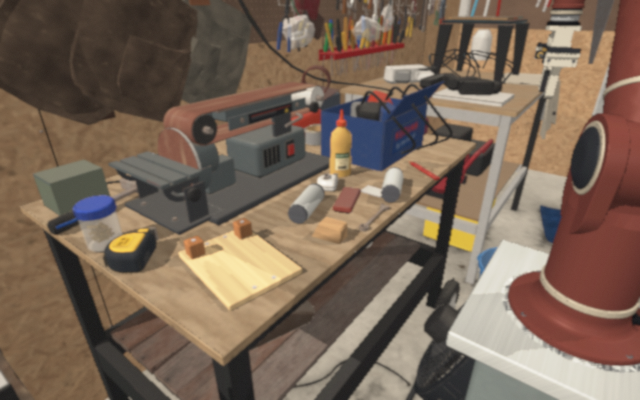

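Top view: board centred near (220,197) with its stop blocks at (202,158) and (249,170). The canisters are at (332,186) and (434,243), the chock at (305,236) and the glue bottle at (450,153). Next I'll measure these and zoom in on the chock.

```bash
cat > m.py <<'E'
from h import *
c=cam('top'); im=c['image']; hsv=cv2.cvtColor(im,cv2.COLOR_RGB2HSV)
def comp(mask,box,name,z):
    m=np.zeros(mask.shape,np.uint8);x0,y0,x1,y1=box;m[y0:y1,x0:x1]=mask[y0:y1,x0:x1]
    m=cv2.morphologyEx(m,cv2.MORPH_OPEN,np.ones((3,3)))
    cs,_=cv2.findContours(m,cv2.RETR_EXTERNAL,cv2.CHAIN_APPROX_NONE);k=max(cs,key=cv2.contourArea)
    r=cv2.minAreaRect(k);b=cv2.boxPoints(r)
    P=np.array([ray(c,u,v,z)[:2] for u,v in b]);e=np.roll(P,-1,0)-P
    print(name,cv2.contourArea(k),'px',np.round(r[0]),'xy',np.round(P.mean(0),4),'sides',np.round(np.linalg.norm(e[:2],axis=1),4),'ang',np.round(np.degrees(np.arctan2(e[:2,1],e[:2,0])),1)); print(np.round(P,3).tolist())
H,S,V=[hsv[:,:,i].astype(int) for i in range(3)]
for p in [(220,210),(330,188),(300,237),(312,235),(300,224),(280,215),(435,244),(202,158)]: print(p,hsv[p[1],p[0]])
comp(((S<60)&(V>110)).astype(np.uint8)*255,(295,160,370,212),'A',.024)
comp(((S<60)&(V>110)).astype(np.uint8)*255,(398,215,475,268),'B',.024)
comp(((V>185)&(S>70)).astype(np.uint8)*255,(170,140,270,255),'board',.012)
comp(((H>8)&(H<20)&(S>115)&(V>120)).astype(np.uint8)*255,(288,210,320,260),'chock',.034)
comp(((H<14)&(S>150)).astype(np.uint8)*255,(190,145,214,175),'blk1',.044)
comp(((H<14)&(S>150)).astype(np.uint8)*255,(236,155,262,185),'blk2',.044)
s=cam('scene')['image']
a=cv2.resize(im[140:270,165:345],None,fx=4,fy=4,interpolation=cv2.INTER_CUBIC)[:, :720]
cv2.imwrite('pics/z1.png',a[:,:,::-1])
b=cv2.resize(s[170:260,280:420],None,fx=5,fy=5,interpolation=cv2.INTER_CUBIC);cv2.imwrite('pics/z2.png',b[:,:,::-1])
E
python3 m.py
```

```text
(220, 210) [ 17 122 218]
(330, 188) [ 22  37 158]
(300, 237) [ 16 133 193]
(312, 235) [ 16 131 144]
(300, 224) [ 16 134 162]
(280, 215) [ 16 108 146]
(435, 244) [ 20  39 192]
(202, 158) [ 12 131 164]
A 938.5 px [332. 185.] xy [ 0.5551 -0.0108] sides [0.1098 0.0473] ang [ -70.3 -161. ]
[[0.559, 0.049], [0.596, -0.055], [0.551, -0.07], [0.514, 0.033]]
B 1515.0 px [432. 231.] xy [ 0.4625 -0.2219] sides [0.1136 0.093 ] ang [ -67.9 -159.3]
[[0.484, -0.153], [0.527, -0.258], [0.44, -0.291], [0.398, -0.186]]
board 5268.5 px [218. 197.] xy [0.5261 0.2341] sides [0.2002 0.1497] ang [ -11.3 -103. ]
[[0.444, 0.326], [0.641, 0.287], [0.607, 0.141], [0.412, 0.183]]
chock 537.5 px [303. 236.] xy [0.4463 0.0477] sides [0.0394 0.0659] ang [ -82.5 -172.4]
[[0.476, 0.072], [0.482, 0.033], [0.416, 0.024], [0.411, 0.063]]
blk1 98.0 px [201. 159.] xy [0.6026 0.2666] sides [0.0241 0.0324] ang [ -11.3 -103. ]
[[0.594, 0.285], [0.618, 0.28], [0.611, 0.248], [0.587, 0.253]]
blk2 66.5 px [248. 171.] xy [0.5787 0.1651] sides [0.0273 0.0211] ang [ -88.9 -178.1]
[[0.589, 0.179], [0.59, 0.152], [0.568, 0.151], [0.568, 0.178]]
```

View pics/z1.png

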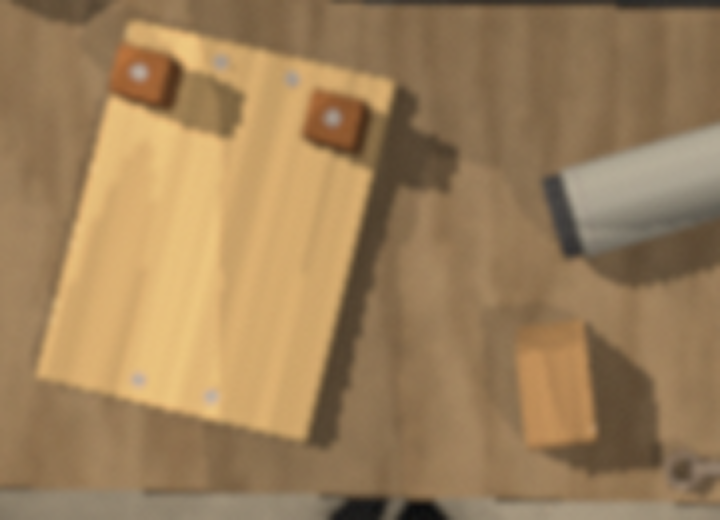

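View pics/z2.png

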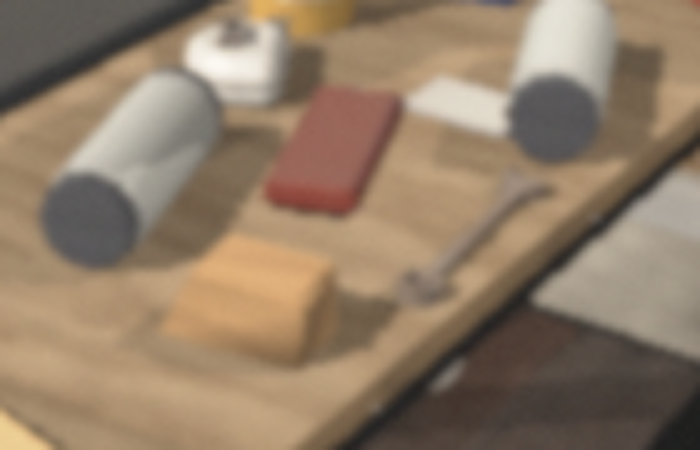

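Zooms: the chock's sloping face is its +x end, seen at about (300,224) in the top view. The scene view agrees, since the left end leans. Board, A and chock match the given sizes. B's mask merged with the white paper, so I'll redo B and check the clearance to the sander.

```bash
python3 - <<'E'
from h import *
c=cam('top'); im=c['image']; hsv=cv2.cvtColor(im,cv2.COLOR_RGB2HSV).astype(int)
for z in (0,.1,.15): print(z,[np.round(ray(c,u,v,z)[:2],3).tolist() for u,v in [(220,130),(248,140),(320,141),(245,120),(200,110)]])
print('glue',ray(c,460,153,.19)[:2],ray(c,440,155,0)[:2])
m=((hsv[:,:,1]<60)&(hsv[:,:,2]>110)).astype(np.uint8)*255
m[:215]=0;m[268:]=0;m[:,:398]=0;m[:,475:]=0
m=cv2.morphologyEx(m,cv2.MORPH_OPEN,np.ones((3,3)))
# cut along the line of the upper edge: cap ends seen at (410,252) and (465,236) 
d=(hsv[:,:,2]<75).astype(np.uint8)*255
d[:215]=0;d[262:]=0;d[:,:398]=0;d[:,472:]=0
n,l,s,ce=cv2.connectedComponentsWithStats(d)
for i in range(1,n):
    if s[i,4]>15: print('dark',s[i],ce[i],ray(c,*ce[i],.024)[:2])
for u in range(410,466,5): print(u,np.flatnonzero(m[:,u])[[0,-1]],end=' ')
b=cv2.resize(im[200:275,380:490],None,fx=6,fy=6,interpolation=cv2.INTER_CUBIC);cv2.imwrite('pics/zb.png',b[:,:,::-1])
# joint-free target: A pose relative to tool
E
```

```text
0 [[0.675, 0.238], [0.654, 0.176], [0.654, 0.017], [0.698, 0.184], [0.719, 0.285]]
0.1 [[0.652, 0.216], [0.633, 0.159], [0.634, 0.017], [0.673, 0.167], [0.692, 0.258]]
0.15 [[0.641, 0.205], [0.623, 0.151], [0.623, 0.016], [0.661, 0.158], [0.678, 0.244]]
glue [ 0.59801059 -0.23189742] [ 0.62816974 -0.24541908]
dark [464 235   5   8  29] [465.65517241 238.37931034] [ 0.44817307 -0.29188394]
dark [403 243  11  19  77] [407.44155844 253.35064935] [ 0.41444814 -0.17048041]
410 [239 247] 415 [215 259] 420 [215 259] 425 [215 257] 430 [215 255] 435 [230 253] 440 [228 251] 445 [226 249] 450 [224 248] 455 [223 246] 460 [230 243] Traceback (most recent call last):
  File "<stdin>", line 14, in <module>
IndexError: index 0 is out of bounds for axis 0 with size 0
```

```bash
python3 - <<'E'
from h import *
a=cam('top')['image'][60:150,170:270];b=cam('scene')['image'][120:260,90:270]
a=cv2.resize(a,(400,360),interpolation=cv2.INTER_CUBIC);b=cv2.resize(b,(463,360),interpolation=cv2.INTER_CUBIC)
# top crop scale 4 from (170,60); scene crop scale 2.571 from (90,120)
cv2.imwrite('pics/z3.png',np.hstack([a[:,:330],b])[:,:,::-1])
E
```

```text
(no output)
```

View pics/z3.png

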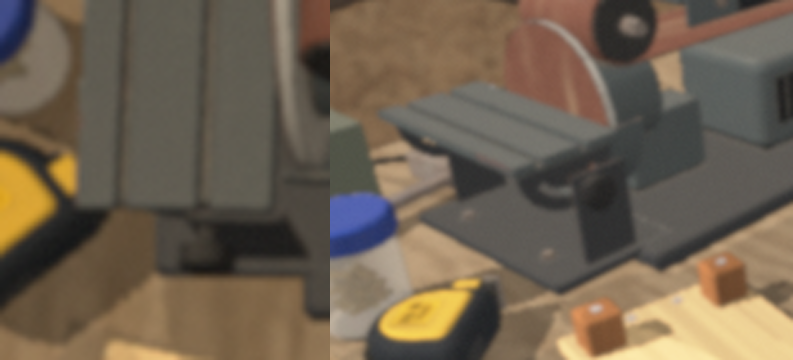

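Table edge is at scene px (166,184) and top px (190,112), so x≈0.69 at z≈0.12. That gives the hand about 3 cm of clearance at the park pose.

```bash
cat >> h.py <<'E'
def pose():
    s=readout.state();return np.array(s['position']),R.from_euler('xyz',s['tcp_rot'])
def plan(wps,start=None,dec=2):
    """wps: (x,y,tcp z,yaw deg), tool down"""
    p,q=start or pose()
    for x,y,z,yaw in wps:
        t=np.array([x,y,z]);tq=R.from_euler('xyz',[np.pi,0,np.radians(yaw)])
        dt=q.inv().apply(t-p)/.15;dr=np.degrees((q.inv()*tq).as_rotvec())/45
        n=int(np.ceil(max(abs(np.r_[dt,dr]).max(),.01)-1e-6))
        P0,Q0,rv=p.copy(),q,(q.inv()*tq).as_rotvec()
        for k in range(1,n+1):
            a=P0+(t-P0)*k/n;b=Q0*R.from_rotvec(rv*k/n)
            tr=np.round(q.inv().apply(a-p)/.15,dec);ro=np.round(np.degrees((q.inv()*b).as_rotvec())/45,dec)
            rows=max(np.linalg.norm(tr)*150/41.7,np.linalg.norm(ro)*45/7.16)
            print('travel',tr.tolist(),'rot',ro.tolist(),'rows>=%.1f'%rows)
            p=p+q.apply(tr*.15);q=q*R.from_rotvec(np.radians(ro*45))
        print('--',np.round(p,4),np.round(q.as_euler('xyz',degrees=True),1))
E
python3 -c "
from h import *
plan([(.535,-.015,.34,109.4)])"
```

```text
travel [0.84, -0.79, 0.11] rot [-0.0, -0.0, -0.51] rows>=4.2
travel [1.09, -0.4, 0.11] rot [-0.0, -0.0, -0.51] rows>=4.2
travel [1.16, 0.05, 0.1] rot [-0.0, -0.0, -0.51] rows>=4.2
travel [1.04, 0.5, 0.11] rot [-0.0, -0.0, -0.51] rows>=4.2
-- [ 0.5348 -0.0149  0.3403] [180.   -0.  109.2]
```

```bash
sed -i 's/abs(np.r_\[dt,dr\]).max(),.01/np.linalg.norm(dt),abs(dr).max(),.01/' h.py
python3 -c "
from h import *
plan([(.535,-.015,.34,109.4)])"
```

```text
travel [0.67, -0.63, 0.09] rot [-0.0, -0.0, -0.41] rows>=3.3
travel [0.85, -0.39, 0.08] rot [-0.0, -0.0, -0.41] rows>=3.4
travel [0.92, -0.1, 0.09] rot [-0.0, -0.0, -0.41] rows>=3.3
travel [0.9, 0.19, 0.09] rot [-0.0, -0.0, -0.41] rows>=3.3
travel [0.8, 0.47, 0.08] rot [-0.0, -0.0, -0.4] rows>=3.3
-- [ 0.5346 -0.015   0.3403] [180.   -0.  109.2]
```

{"method": "carry_out", "body": {"commands": [{"travel": [0.67,-0.63,0.09],"rot": [0,0,-0.41]},{"travel": [0.67,-0.63,0.09],"rot": [0,0,-0.41]},{"travel": [0.67,-0.63,0.09],"rot": [0,0,-0.41]},{"travel": [0.67,-0.63,0.09],"rot": [0,0,-0.41]},{"travel": [0.67,-0.63,0.09],"rot": [0,0,-0.41]}], "gripper": 0}}

```text
clock: 0.77
position: [0.2654, -0.4961, 0.3914]
tcp_rot: [-3.14, -0.003, 0.633]
contact_force: [0.0, 0.2, -0.6]
finger_gap: 0.093
finger_force: 0.0
```

{"method": "carry_out", "body": {"commands": [{"travel": [0.85,-0.39,0.08],"rot": [0,0,-0.41]},{"travel": [0.85,-0.39,0.08],"rot": [0,0,-0.41]},{"travel": [0.85,-0.39,0.08],"rot": [0,0,-0.41]},{"travel": [0.85,-0.39,0.08],"rot": [0,0,-0.41]},{"travel": [0.85,-0.39,0.08],"rot": [0,0,-0.41]}]}}

```text
clock: 1.18
position: [0.3334, -0.375, 0.3794]
tcp_rot: [3.142, -0.002, 0.954]
contact_force: [-0.2, -0.7, 0.6]
finger_gap: 0.0931
finger_force: 0.0
```

{"method": "carry_out", "body": {"commands": [{"travel": [0.92,-0.1,0.09],"rot": [0,0,-0.41]},{"travel": [0.92,-0.1,0.09],"rot": [0,0,-0.41]},{"travel": [0.92,-0.1,0.09],"rot": [0,0,-0.41]},{"travel": [0.92,-0.1,0.09],"rot": [0,0,-0.41]},{"travel": [0.92,-0.1,0.09],"rot": [0,0,-0.41]}]}}

```text
clock: 1.6
position: [0.4014, -0.2554, 0.3659]
tcp_rot: [3.14, -0.001, 1.274]
contact_force: [0.3, -0.4, -0.9]
finger_gap: 0.0932
finger_force: 0.0
```

{"method": "carry_out", "body": {"commands": [{"travel": [0.9,0.19,0.09],"rot": [0,0,-0.41]},{"travel": [0.9,0.19,0.09],"rot": [0,0,-0.41]},{"travel": [0.9,0.19,0.09],"rot": [0,0,-0.41]},{"travel": [0.9,0.19,0.09],"rot": [0,0,-0.41]},{"travel": [0.9,0.19,0.09],"rot": [0,0,-0.41]}]}}

```text
clock: 2.02
position: [0.4686, -0.1356, 0.3523]
tcp_rot: [3.139, -0.001, 1.594]
contact_force: [-1.2, 0.4, 0.8]
finger_gap: 0.0928
finger_force: 0.0
```

{"method": "carry_out", "body": {"commands": [{"travel": [0.8,0.47,0.08],"rot": [0,0,-0.4]},{"travel": [0.8,0.47,0.08],"rot": [0,0,-0.4]},{"travel": [0.8,0.47,0.08],"rot": [0,0,-0.4]},{"travel": [0.8,0.47,0.08],"rot": [0,0,-0.4]},{"travel": [0.8,0.47,0.08],"rot": [0,0,-0.4]},{"travel": [0.8,0.47,0.08],"rot": [0,0,-0.4]},{"travel": [0.8,0.47,0.08],"rot": [0,0,-0.4]}]}}

```text
clock: 2.6
position: [0.5345, -0.0191, 0.3399]
tcp_rot: [-3.139, 0.003, 1.9]
contact_force: [0.1, -0.8, -0.3]
finger_gap: 0.093
finger_force: 0.0
```

```bash
python3 -c "
from h import *
c=cam('wrist','w1.png');print(pose()[0],readout.state()['tcp_rot'],np.round(c['cam_to_world'],3).tolist(),c['K'][0])"
```

```text
[ 0.53437808 -0.01888347  0.34005218] [-3.13978275e+00  2.36937716e-03  1.89991493e+00] [[0.946, 0.311, 0.089, 0.51], [0.324, -0.908, -0.266, 0.055], [-0.002, 0.281, -0.96, 0.32], [0.0, 0.0, 0.0, 1.0]] [343.65363149   0.         320.72664284]
```

View pics/w1.png

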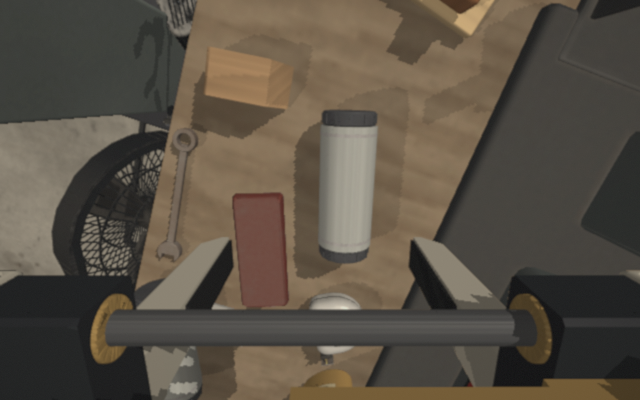

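Wrist view: canister A spans rows 110–262 near column 347. The chock is at (245,77) with its slope to the right, i.e. +x.

```bash
cat > w.py <<'E'
from h import *
import sys
def can(c,box):
    h=cv2.cvtColor(c['image'],cv2.COLOR_RGB2HSV).astype(int);m=((h[:,:,1]<55)&(h[:,:,2]>135)).astype(np.uint8)*255
    x0,y0,x1,y1=box;k=np.zeros_like(m);k[y0:y1,x0:x1]=m[y0:y1,x0:x1]
    k=cv2.morphologyEx(k,cv2.MORPH_OPEN,np.ones((5,5)))
    cs,_=cv2.findContours(k,cv2.RETR_EXTERNAL,cv2.CHAIN_APPROX_NONE);k=max(cs,key=cv2.contourArea)
    r=cv2.minAreaRect(k);b=cv2.boxPoints(r);P=np.array([ray(c,u,v,.024)[:2] for u,v in b]);e=np.roll(P,-1,0)-P
    print('can',np.round(r,1) if 0 else r,'xy',np.round(P.mean(0),4),'sides',np.round(np.linalg.norm(e[:2],axis=1),4),'ang',np.round(np.degrees(np.arctan2(e[:2,1],e[:2,0])),1))
E
python3 - <<'E'
from w import *
c=cam('wrist');can(c,(305,95,395,268))
im=c['image'];h=cv2.cvtColor(im,cv2.COLOR_RGB2HSV)
for p in [(215,70),(250,80),(240,98),(280,88),(265,60),(300,60)]: print(p,h[p[1],p[0]])
# caps end-to-end
print(ray(c,349,110,.024)[:2],ray(c,344,262,.024)[:2])
E
```

```text
can ((350.71044921875, 189.5279083251953), (43.647186279296875, 125.89020538330078), 3.468229293823242) xy [ 0.5602 -0.0123] sides [0.1156 0.0369] ang [105.9  15.5]
(215, 70) [ 16 111 158]
(250, 80) [ 15 110 149]
(240, 98) [ 16 109 161]
(280, 88) [ 16 110 141]
(265, 60) [ 15 111 156]
(300, 60) [ 17  84 116]
[0.53418639 0.05442047] [ 0.57785026 -0.07789345]
```

```bash
python3 -c "
from h import *
plan([(.556,-.011,.26,109),(.556,-.011,.196,109)],dec=3)"
```

```text
travel [0.001, 0.154, 0.534] rot [-0.002, 0.003, -0.002] rows>=2.0
-- [ 0.5561 -0.011   0.2601] [180.  -0. 109.]
travel [-0.0, -0.001, 0.427] rot [0.0, -0.0, -0.0] rows>=1.5
-- [ 0.5559 -0.011   0.196 ] [180.  -0. 109.]
```

{"method": "carry_out", "body": {"commands": [{"travel": [0,0.154,0.25]},{"travel": [0,0.154,0.534]},{"travel": [0,0.154,0.534]},{"travel": [0,0.154,0.534]},{"travel": [0,0.154,0.534]}]}}

```text
invalid input
```

{"method": "carry_out", "body": {"commands": [{"travel": [0,0,0.2]},{"travel": [0,0,0.427]},{"travel": [0,0,0.427]},{"travel": [0,0,0.427]},{"travel": [0,0,0.427]}]}}

```text
invalid input
```

{"method": "carry_out", "body": {"commands": [{"travel": [0,0,0]},{"travel": [0,0,0]},{"travel": [0,0,0]},{"travel": [0,0,0]},{"travel": [0,0,0]},{"travel": [0,0,0]},{"travel": [0,0,0]},{"travel": [0,0,0]},{"travel": [0,0,0]},{"travel": [0,0,0]}], "gripper": 1, "newtons": 40}}

```text
invalid input
```

{"method": "carry_out", "body": {"commands": [{"travel": [0,0,-0.1]},{"travel": [0,0,-0.2]},{"travel": [0,0,-0.3]},{"travel": [0,0,-0.4]},{"travel": [0,0,-0.4]},{"travel": [0,0,-0.4]},{"travel": [0,0,-0.4]},{"travel": [0,0,-0.4]}]}}

```text
invalid input
```

```bash
python3 -c "
from h import *
f=[]
for i in range(6): cam('wrist'); f.append(readout.state()['contact_force'])
print(np.mean(f,0),readout.state()['finger_gap'],readout.state()['ft_torque'])"
```

```text
[-0.22018479 -0.17208234  0.19544734] 0.09311144794872217 [-0.02403491 -0.04390687  0.02367681]
```

rot is required in every row.

{"method": "carry_out", "body": {"commands": [{"travel": [0,0.154,0.25],"rot": [0,0,0]},{"travel": [0,0.154,0.534],"rot": [0,0,0]},{"travel": [0,0.154,0.534],"rot": [0,0,0]},{"travel": [0,0.154,0.534],"rot": [0,0,0]},{"travel": [0,0.154,0.534],"rot": [0,0,0]}]}}

```text
clock: 3.42
position: [0.5566, -0.0074, 0.2611]
tcp_rot: [3.141, 0.0, 1.906]
contact_force: [0.4, -0.1, 0.5]
finger_gap: 0.0931
finger_force: 0.0
```

{"method": "carry_out", "body": {"commands": [{"travel": [0,0,0.2],"rot": [0,0,0]},{"travel": [0,0,0.427],"rot": [0,0,0]},{"travel": [0,0,0.427],"rot": [0,0,0]},{"travel": [0,0,0.427],"rot": [0,0,0]},{"travel": [0,0,0.427],"rot": [0,0,0]}]}}

```text
clock: 3.83
position: [0.5574, -0.0073, 0.1987]
tcp_rot: [3.138, 0.001, 1.906]
contact_force: [0.3, 0.5, 1.4]
finger_gap: 0.0927
finger_force: 0.0
```

{"method": "carry_out", "body": {"commands": [{"travel": [0,0,0],"rot": [0,0,0]},{"travel": [0,0,0],"rot": [0,0,0]},{"travel": [0,0,0],"rot": [0,0,0]},{"travel": [0,0,0],"rot": [0,0,0]},{"travel": [0,0,0],"rot": [0,0,0]},{"travel": [0,0,0],"rot": [0,0,0]},{"travel": [0,0,0],"rot": [0,0,0]},{"travel": [0,0,0],"rot": [0,0,0]},{"travel": [0,0,0],"rot": [0,0,0]},{"travel": [0,0,0],"rot": [0,0,0]}], "gripper": 1, "newtons": 40}}

```text
clock: 4.67
position: [0.556, -0.0077, 0.1959]
tcp_rot: [-3.14, -0.0, 1.906]
contact_force: [-2.3, -0.7, 1.1]
finger_gap: 0.0474
finger_force: 39.9
```

{"method": "carry_out", "body": {"commands": [{"travel": [0,0,-0.1],"rot": [0,0,0]},{"travel": [0,0,-0.2],"rot": [0,0,0]},{"travel": [0,0,-0.3],"rot": [0,0,0]},{"travel": [0,0,-0.4],"rot": [0,0,0]},{"travel": [0,0,-0.4],"rot": [0,0,0]},{"travel": [0,0,-0.4],"rot": [0,0,0]},{"travel": [0,0,-0.4],"rot": [0,0,0]},{"travel": [0,0,-0.4],"rot": [0,0,0]}]}}

```text
clock: 5.33
position: [0.5558, -0.0077, 0.2544]
tcp_rot: [-3.138, -0.001, 1.906]
contact_force: [0.5, 0.7, -7.3]
finger_gap: 0.0474
finger_force: 39.9
```

```bash
python3 -c "
from h import *
f=[]
for i in range(6): cam('wrist'); f.append(readout.state()['contact_force'])
print(np.mean(f,0),readout.state()['finger_gap'],readout.state()['ft_torque'],pose()[0])"
```

```text
[ 4.07777063e-03 -1.45352359e-01 -7.34183863e+00] 0.04703681398876742 [-0.03132885 -0.10936732 -0.03629503] [ 0.55641049 -0.00743425  0.25576283]
```

Reading is -7.3 N, about 0.75 kg, so A is the full one. Carry it to a hover just short of the park spot.

```bash
python3 -c "
from h import *
plan([(.5365,.2318,.29,78)],dec=3)"
```

```text
travel [0.775, 0.2, -0.114] rot [-0.0, -0.0, 0.347] rows>=2.9
travel [0.8, -0.016, -0.114] rot [-0.001, -0.0, 0.347] rows>=2.9
-- [0.5366 0.2318 0.29  ] [180.  -0.  78.]
```

{"method": "carry_out", "body": {"commands": [{"travel": [0.1,0.02,-0.05],"rot": [0,0,0.05]},{"travel": [0.26,0.067,-0.114],"rot": [0,0,0.12]},{"travel": [0.42,0.11,-0.114],"rot": [0,0,0.2]},{"travel": [0.6,0.155,-0.114],"rot": [0,0,0.27]},{"travel": [0.775,0.2,-0.114],"rot": [0,0,0.347]}]}}

```text
clock: 6.05
position: [0.5464, 0.1133, 0.2735]
tcp_rot: [3.141, -0.0, 1.63]
contact_force: [0.1, -0.6, -7.5]
finger_gap: 0.0474
finger_force: 39.9
```

{"method": "carry_out", "body": {"commands": [{"travel": [0.2,0,-0.03],"rot": [0,0,0.09]},{"travel": [0.4,-0.01,-0.06],"rot": [0,0,0.18]},{"travel": [0.6,-0.012,-0.09],"rot": [0,0,0.26]},{"travel": [0.74,-0.016,-0.114],"rot": [0,0,0.32]},{"travel": [0.8,-0.016,-0.114],"rot": [0,0,0.347]},{"travel": [0.8,-0.016,-0.114],"rot": [0,0,0.347]},{"travel": [0.8,-0.016,-0.114],"rot": [0,0,0.347]},{"travel": [0.8,-0.016,-0.114],"rot": [0,0,0.347]}]}}

```text
clock: 6.72
position: [0.5368, 0.2298, 0.2898]
tcp_rot: [-3.141, 0.003, 1.36]
contact_force: [0.8, -0.3, -7.2]
finger_gap: 0.047
finger_force: 39.9
```

```bash
python3 -c "
from h import *
c=cam('wrist','w2.png');print(readout.state()['position'],readout.state()['tcp_rot'],readout.state()['contact_force'])"
```

```text
[0.53703156 0.22948819 0.28981452] [-3.14123390e+00  2.64441436e-03  1.35852422e+00] [ 0.9725161  -0.22016983 -7.55445278]
```

View pics/w2.png

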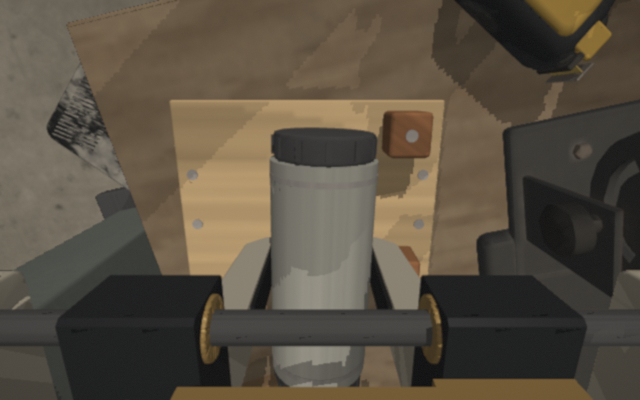

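Wrist view: board's +y edge runs along row 100 (x 171–443), parallel to the tool. Stop block at (408,134), canister end cap at row 130.

```bash
python3 - <<'E'
from h import *
c=cam('wrist');p,q=pose()
print('cam',np.round(c['cam_to_world'][:3,3],3))
B=R.from_euler('z',-12.1,degrees=True)
g=lambda w:np.round(B.inv().apply(w-[p[0],p[1],0])[:2]*1000,1)
for n,u,v,z in [('corner-x',171,100,.012),('corner+x',443,100,.012),('blk top TL',384,111,.044),('blk TR',433,111,.044),('blk BL',384,157,.044),('cap end hi',325,129,.135),('cap end axis',325,129,.118)]:
    w=ray(c,u,v,z);print(n,np.round(w[:2],4),'rel tool in board axes mm',g(w))
print('est board centre rel',g(np.array([.5261,.2341,0])),'park rel',g(np.array([.5564,.2276,0])))
E
```

```text
cam [0.554 0.306 0.27 ]
corner-x [0.448 0.328] rel tool in board axes mm [-107.7   77.6]
corner+x [0.6394 0.2869] rel tool in board axes mm [88.1 77.5]
blk top TL [0.5913 0.2904] rel tool in board axes mm [40.3 70.8]
blk TR [0.6218 0.2839] rel tool in board axes mm [71.4 70.8]
blk BL [0.5867 0.2613] rel tool in board axes mm [41.8 41.4]
cap end hi [0.5529 0.2948] rel tool in board axes mm [ 1.7 67.1]
cap end axis [0.5528 0.2934] rel tool in board axes mm [ 1.9 65.7]
est board centre rel [-11.7   2.1] park rel [19.3  2.1]
```

{"method": "carry_out", "body": {"commands": [{"travel": [0,0,0.15],"rot": [0,0,0]},{"travel": [0.005,0,0.3],"rot": [0,0,0]},{"travel": [0.007,0,0.42],"rot": [0,0,0]},{"travel": [0.007,0,0.5],"rot": [0,0,0]},{"travel": [0.007,0,0.533],"rot": [0,0,0]},{"travel": [0.007,0,0.533],"rot": [0,0,0]},{"travel": [0.007,0,0.533],"rot": [0,0,0]}]}}

```text
clock: 7.4
position: [0.5374, 0.2326, 0.211]
tcp_rot: [3.141, -0.001, 1.36]
contact_force: [0.6, 0.0, -7.7]
finger_gap: 0.0472
finger_force: 39.9
```

{"method": "carry_out", "body": {"commands": [{"travel": [0,0.02,0],"rot": [0,0,0]},{"travel": [0,0.05,0],"rot": [0,0,0]},{"travel": [0,0.08,0],"rot": [0,0,0]},{"travel": [0,0.1,0],"rot": [0,0,0]},{"travel": [0,0.1,0],"rot": [0,0,0]},{"travel": [0,0.1,0],"rot": [0,0,0]}]}}

```text
clock: 7.9
position: [0.5518, 0.2294, 0.2105]
tcp_rot: [3.141, -0.0, 1.36]
contact_force: [-0.3, 0.1, -7.4]
finger_gap: 0.0471
finger_force: 39.9
```

{"method": "carry_out", "body": {"commands": [{"travel": [0,0.01,0],"rot": [0,0,0]},{"travel": [0,0.02,0],"rot": [0,0,0]},{"travel": [0,0.02,0],"rot": [0,0,0]},{"travel": [0,0.02,0],"rot": [0,0,0]}]}}

```text
clock: 8.23
position: [0.5545, 0.229, 0.2104]
tcp_rot: [-3.142, 0.0, 1.361]
contact_force: [-0.3, 0.8, -7.3]
finger_gap: 0.047
finger_force: 39.9
```

{"method": "carry_out", "body": {"commands": [{"travel": [0,0.005,0],"rot": [0,0,0]},{"travel": [0,0.01,0],"rot": [0,0,0]},{"travel": [0,0.01,0],"rot": [0,0,0]},{"travel": [0,0.01,0],"rot": [0,0,0]}]}}

```text
clock: 8.57
position: [0.556, 0.2287, 0.2104]
tcp_rot: [3.142, -0.0, 1.361]
contact_force: [0.6, -0.5, -6.8]
finger_gap: 0.0473
finger_force: 39.9
```

{"method": "carry_out", "body": {"commands": [{"travel": [0,0.005,0],"rot": [0,0,0]},{"travel": [0,0.01,0],"rot": [0,0,0]},{"travel": [0,0.01,0],"rot": [0,0,0]},{"travel": [0,0.01,0],"rot": [0,0,0]}]}}

```text
clock: 8.9
position: [0.5569, 0.2286, 0.2102]
tcp_rot: [-3.14, 0.0, 1.362]
contact_force: [-1.5, 0.6, -7.0]
finger_gap: 0.0473
finger_force: 39.9
```

{"method": "carry_out", "body": {"commands": [{"travel": [0,0.005,0],"rot": [0,0,0]},{"travel": [0,0.007,0],"rot": [0,0,0]},{"travel": [0,0.007,0],"rot": [0,0,0]},{"travel": [0,0.007,0],"rot": [0,0,0]}]}}

```text
clock: 9.23
position: [0.5573, 0.2286, 0.2101]
tcp_rot: [-3.139, 0.001, 1.362]
contact_force: [-5.4, 0.4, -6.6]
finger_gap: 0.0478
finger_force: 39.8
```

{"method": "carry_out", "body": {"commands": [{"travel": [0,0.005,0],"rot": [0,0,0]},{"travel": [0,0.007,0.005],"rot": [0,0,0]},{"travel": [0,0.007,0.01],"rot": [0,0,0]},{"travel": [0,0.007,0.013],"rot": [0,0,0]},{"travel": [0,0.007,0.013],"rot": [0,0,0]}]}}

```text
clock: 9.65
position: [0.5578, 0.2288, 0.2083]
tcp_rot: [-3.137, 0.001, 1.363]
contact_force: [-6.5, 0.0, -4.0]
finger_gap: 0.047
finger_force: 39.8
```

```bash
python3 -c "
from h import *
s=readout.state();print(s['position'],s['tcp_rot'],s['contact_force'],s['ft_torque'])"
```

```text
[0.55776062 0.22880429 0.20832444] [-3.13745899e+00  1.09727290e-03  1.36300610e+00] [-6.53173264  0.04699973 -4.03581939] [0.25731438 1.36521755 0.30980165]
```

Torque shows contact only at the +y block, so I'll yaw slightly and recheck.

{"method": "carry_out", "body": {"commands": [{"travel": [0,0,0],"rot": [0,0,-0.01]},{"travel": [0,0.003,0.004],"rot": [0,0,-0.02]},{"travel": [0,0.003,0.004],"rot": [0,0,-0.02]},{"travel": [0,0.003,0.004],"rot": [0,0,-0.02]}]}}

```text
clock: 9.98
position: [0.5583, 0.2286, 0.208]
tcp_rot: [-3.138, 0.001, 1.378]
contact_force: [-7.6, -0.3, -1.6]
finger_gap: 0.0472
finger_force: 39.8
```

```bash
python3 -c "
from h import *
s=readout.state();print(s['position'],s['tcp_rot'],s['contact_force'],s['ft_torque'])"
```

```text
[0.55833755 0.2285593  0.20796519] [-3.13772025e+00  1.15321638e-03  1.37822451e+00] [-7.55826265 -0.26149994 -1.55435867] [0.17151895 1.4708347  0.30359968]
```

{"method": "carry_out", "body": {"commands": [{"travel": [0,0,0],"rot": [0,0,-0.01]},{"travel": [0,0.003,0],"rot": [0,0,-0.02]},{"travel": [0,0.003,0],"rot": [0,0,-0.02]},{"travel": [0,0.003,0],"rot": [0,0,-0.02]}]}}

```text
clock: 10.32
position: [0.5586, 0.2284, 0.208]
tcp_rot: [-3.137, 0.001, 1.39]
contact_force: [-7.2, 0.3, -2.6]
finger_gap: 0.0472
finger_force: 40.1
```

```bash
python3 -c "
from h import *
s=readout.state();print(s['position'],s['tcp_rot'],s['contact_force'],s['ft_torque'])"
```

```text
[0.55863971 0.22836896 0.20797536] [-3.13665537e+00  7.95557961e-04  1.39024085e+00] [-7.21257026  0.3288636  -2.6317298 ] [ 0.16805835  1.58646644 -0.33460168]
```

Torque flipped, so square lies between the two. I'll turn back about 0.3° and release.

{"method": "carry_out", "body": {"commands": [{"travel": [0,0,0],"rot": [0,0,0.008]},{"travel": [0,0,0.003],"rot": [0,0,0.008]},{"travel": [0,0,0.005],"rot": [0,0,0.008]}]}}

```text
clock: 10.57
position: [0.5586, 0.2285, 0.2079]
tcp_rot: [-3.137, 0.001, 1.386]
contact_force: [-9.1, 0.4, 2.8]
finger_gap: 0.0473
finger_force: 39.9
```

{"method": "carry_out", "body": {"commands": [{"travel": [0,0,0],"rot": [0,0,0]},{"travel": [0,0,0],"rot": [0,0,0]},{"travel": [0,0,0],"rot": [0,0,0]},{"travel": [0,0,0],"rot": [0,0,0]}], "gripper": 0.2, "newtons": 10}}

```text
clock: 10.9
position: [0.5625, 0.2278, 0.2087]
tcp_rot: [3.135, -0.003, 1.385]
contact_force: [-0.1, -0.2, -0.1]
finger_gap: 0.0692
finger_force: 0.0
```

{"method": "carry_out", "body": {"commands": [{"travel": [0,0,-0.1],"rot": [0,0,0]},{"travel": [0,0,-0.3],"rot": [0,0,0]},{"travel": [0,0,-0.5],"rot": [0,0,0]},{"travel": [0,0,-0.7],"rot": [0,0,0]},{"travel": [0,0,-0.8],"rot": [0,0,0]},{"travel": [0,0,-0.8],"rot": [0,0,0]},{"travel": [0,0,-0.8],"rot": [0,0,0]}]}}

```text
clock: 11.48
position: [0.5613, 0.2276, 0.3286]
tcp_rot: [3.137, -0.002, 1.385]
contact_force: [-0.8, 0.1, -0.4]
finger_gap: 0.074
finger_force: 0.0
```

```bash
python3 - <<'E'
from h import *
c=cam('top');w=cam('wrist')
a=cv2.resize(c['image'][130:260,165:345],(800,578),interpolation=cv2.INTER_CUBIC)[:300]
b=cv2.resize(w['image'],(480,300));
cv2.imwrite('pics/p1.png',np.hstack([a[:,:320],b])[:,:,::-1])
plan([(.4478,.048,.32,187)],dec=2)
E
```

```text
travel [-0.44, -0.17, 0.01] rot [-0.0, 0.0, -0.8] rows>=5.0
travel [-0.25, -0.4, 0.02] rot [-0.0, -0.0, -0.79] rows>=5.0
travel [0.02, -0.47, 0.01] rot [-0.0, -0.0, -0.8] rows>=5.0
-- [0.4482 0.0474 0.3203] [-1.800e+02 -1.000e-01 -1.731e+02]
```

View pics/p1.png

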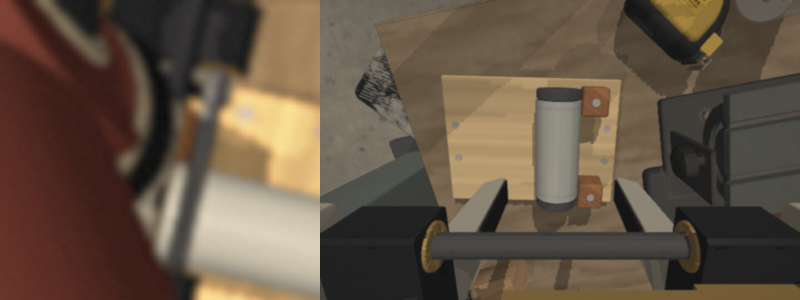

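Canister rests against both stop blocks, cap ends at rows 88–208 in the right half. Now to the chock.

{"method": "carry_out", "body": {"commands": [{"travel": [-0.44,-0.17,0.01],"rot": [0,0,-0.8]},{"travel": [-0.44,-0.17,0.01],"rot": [0,0,-0.8]},{"travel": [-0.44,-0.17,0.01],"rot": [0,0,-0.8]},{"travel": [-0.44,-0.17,0.01],"rot": [0,0,-0.8]},{"travel": [-0.44,-0.17,0.01],"rot": [0,0,-0.8]},{"travel": [-0.44,-0.17,0.01],"rot": [0,0,-0.8]}], "gripper": 0}}

```text
clock: 12.08
position: [0.523, 0.1668, 0.3239]
tcp_rot: [-3.139, -0.001, 2.016]
contact_force: [-0.2, -0.4, -1.2]
finger_gap: 0.093
finger_force: 0.0
```

{"method": "carry_out", "body": {"commands": [{"travel": [-0.25,-0.4,0.02],"rot": [0,0,-0.8]},{"travel": [-0.25,-0.4,0.02],"rot": [0,0,-0.8]},{"travel": [-0.25,-0.4,0.02],"rot": [0,0,-0.8]},{"travel": [-0.25,-0.4,0.02],"rot": [0,0,-0.8]},{"travel": [-0.25,-0.4,0.02],"rot": [0,0,-0.8]},{"travel": [-0.25,-0.4,0.02],"rot": [0,0,-0.8]}]}}

```text
clock: 12.58
position: [0.485, 0.1074, 0.3215]
tcp_rot: [-3.141, -0.002, 2.642]
contact_force: [-0.2, 1.3, -0.3]
finger_gap: 0.0932
finger_force: 0.0
```

{"method": "carry_out", "body": {"commands": [{"travel": [0.02,-0.47,0.01],"rot": [0,0,-0.8]},{"travel": [0.02,-0.47,0.01],"rot": [0,0,-0.8]},{"travel": [0.02,-0.47,0.01],"rot": [0,0,-0.8]},{"travel": [0.02,-0.47,0.01],"rot": [0,0,-0.8]},{"travel": [0.02,-0.47,0.01],"rot": [0,0,-0.8]},{"travel": [0.02,-0.47,0.01],"rot": [0,0,-0.8]},{"travel": [0.02,-0.47,0.01],"rot": [0,0,-0.8]},{"travel": [0.02,-0.47,0.01],"rot": [0,0,-0.8]}]}}

```text
clock: 13.25
position: [0.4487, 0.0477, 0.3208]
tcp_rot: [3.141, -0.001, -3.017]
contact_force: [0.6, 0.1, 0.8]
finger_gap: 0.0929
finger_force: 0.0
```

```bash
python3 - <<'E'
from h import *
c=cam('wrist','w3.png');s=readout.state();print(s['position'],s['tcp_rot'],np.round(c['cam_to_world'],3).tolist())
E
```

```text
[0.44869325 0.04773823 0.32088854] [ 3.14145328e+00 -4.24528515e-04 -3.01554677e+00] [[-0.125, 0.953, 0.275, 0.372], [0.992, 0.12, 0.034, 0.039], [-0.0, 0.277, -0.961, 0.301], [0.0, 0.0, 0.0, 1.0]]
```

View pics/w3.png

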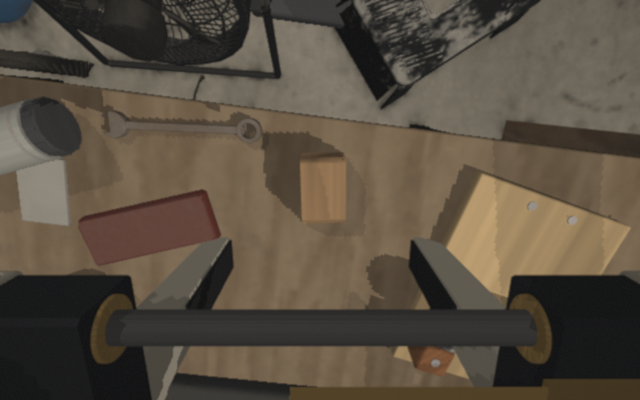

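Chock at columns 300–347, rows 153–222, aligned with the tool. Empty canister B is undisturbed at the left.

```bash
python3 - <<'E'
from h import *
c=cam('wrist');im=c['image']
h=cv2.cvtColor(im,cv2.COLOR_RGB2HSV).astype(int)
print('row190 V',h[190,285:360:3,2].tolist());print('col323 V',h[140:232:3,323,2].tolist())
for n,u,v,z in [('RL',301,157,.034),('RR',345,157,.034),('FL',301,221,.034),('FR',347,221,.034),('front bottom',324,222,0)]:
    print(n,np.round(ray(c,u,v,z)[:2],4))
r=(ray(c,301,157,.034)+ray(c,345,157,.034))/2
d=np.array([np.cos(np.radians(7)),np.sin(np.radians(7)),0])
t=r+d*.026;print('mid',t)
plan([(t[0],t[1],.25,187),(t[0],t[1],.191,187)],dec=3)
E
```

```text
row190 V [78, 78, 78, 78, 78, 101, 147, 140, 136, 135, 139, 139, 135, 134, 146, 150, 144, 145, 146, 143, 135, 107, 110, 111, 110]
col323 V [121, 83, 85, 85, 83, 67, 97, 118, 143, 144, 144, 144, 142, 142, 141, 135, 133, 133, 134, 134, 134, 134, 136, 136, 136, 136, 136, 127, 108, 110, 107]
RL [0.4163 0.0289]
RR [0.412 0.063]
FL [0.4689 0.0348]
FR [0.4641 0.0723]
front bottom [0.4795 0.0555]
mid [0.43995795 0.04911117 0.034     ]
travel [0.057, 0.016, 0.473] rot [0.0, -0.0, 0.006] rows>=1.7
-- [0.4399 0.0491 0.25  ] [ 180.   -0. -173.]
travel [-0.0, 0.0, 0.394] rot [0.0, -0.0, 0.0] rows>=1.4
-- [0.4399 0.0491 0.1909] [ 180.   -0. -173.]
```

{"method": "carry_out", "body": {"commands": [{"travel": [0.057,0.016,0.2],"rot": [0,0,0]},{"travel": [0.057,0.016,0.473],"rot": [0,0,0]},{"travel": [0.057,0.016,0.65],"rot": [0,0,0]},{"travel": [0.057,0.016,0.8],"rot": [0,0,0]},{"travel": [0.057,0.016,0.867],"rot": [0,0,0]},{"travel": [0.057,0.016,0.867],"rot": [0,0,0]},{"travel": [0.057,0.016,0.867],"rot": [0,0,0]}]}}

```text
clock: 13.93
position: [0.44, 0.0493, 0.1909]
tcp_rot: [-3.141, -0.001, -3.013]
contact_force: [0.4, 0.2, 0.3]
finger_gap: 0.093
finger_force: 0.0
```

{"method": "carry_out", "body": {"commands": [{"travel": [0,0,0],"rot": [0,0,0]},{"travel": [0,0,0],"rot": [0,0,0]},{"travel": [0,0,0],"rot": [0,0,0]},{"travel": [0,0,0],"rot": [0,0,0]},{"travel": [0,0,0],"rot": [0,0,0]},{"travel": [0,0,0],"rot": [0,0,0]},{"travel": [0,0,0],"rot": [0,0,0]},{"travel": [0,0,0],"rot": [0,0,0]},{"travel": [0,0,0],"rot": [0,0,0]},{"travel": [0,0,0],"rot": [0,0,0]}], "gripper": 1, "newtons": 25}}

```text
clock: 14.77
position: [0.4399, 0.0488, 0.191]
tcp_rot: [3.142, -0.0, -3.012]
contact_force: [0.6, -1.2, 0.2]
finger_gap: 0.0358
finger_force: 25.0
```

{"method": "carry_out", "body": {"commands": [{"travel": [0,0,-0.15],"rot": [0,0,0]},{"travel": [0,0,-0.35],"rot": [0,0,0]},{"travel": [0,0,-0.5],"rot": [0,0,0]},{"travel": [0,0,-0.6],"rot": [0,0,0]},{"travel": [0,0,-0.6],"rot": [0,0,0]},{"travel": [0,0,-0.6],"rot": [0,0,0]}]}}

```text
clock: 15.27
position: [0.4398, 0.0485, 0.2811]
tcp_rot: [-3.141, 0.001, -3.013]
contact_force: [-0.1, -1.3, -1.8]
finger_gap: 0.0362
finger_force: 25.0
```

```bash
python3 - <<'E'
from h import *
s=readout.state();print(s['position'],s['tcp_rot'])
# parked canister from grasp pose before release; board yaw -10.8
b=np.radians(-10.9);d=np.array([np.cos(b),np.sin(b)])
t=np.array([.558,.2285])-d*.085;print(t)
plan([(t[0],t[1],.29,169.1)],dec=3)
E
```

```text
[0.43982223 0.04848342 0.28105694] [-3.14131121e+00  8.43531614e-04 -3.01280929e+00]
[0.47453351 0.24457311]
travel [-0.199, 0.633, -0.03] rot [-0.0, 0.001, 0.203] rows>=2.4
travel [-0.095, 0.657, -0.03] rot [-0.0, 0.0, 0.203] rows>=2.4
-- [0.4745 0.2445 0.29  ] [-180.     0.   169.1]
```

```bash
python3 - <<'E'
from w import *
c=cam('top','t2.png');im=c['image']
cv2.imwrite('pics/t2c.png',cv2.resize(im[130:270,160:360],(800,560),interpolation=cv2.INTER_CUBIC)[:,:,::-1])
h=cv2.cvtColor(im,cv2.COLOR_RGB2HSV).astype(int)
m=((h[:,:,1]<60)&(h[:,:,2]>110)).astype(np.uint8)*255
k=np.zeros_like(m);k[145:225,180:275]=m[145:225,180:275];k=cv2.morphologyEx(k,cv2.MORPH_OPEN,np.ones((3,3)))
cs,_=cv2.findContours(k,cv2.RETR_EXTERNAL,cv2.CHAIN_APPROX_NONE)
for q in cs:
    if cv2.contourArea(q)>100:
        r=cv2.minAreaRect(q);P=np.array([ray(c,u,v,.036)[:2] for u,v in cv2.boxPoints(r)]);e=np.roll(P,-1,0)-P
        print(r,P.mean(0),np.linalg.norm(e[:2],axis=1),np.degrees(np.arctan2(e[:2,1],e[:2,0])))
E
```

```text
((217.0068817138672, 180.58274841308594), (52.18117141723633, 21.66556167602539), 13.671307563781738) [0.55825956 0.23224811] [0.04583075 0.11108472] [ -10.99724689 -102.57112316]
```

View pics/t2c.png

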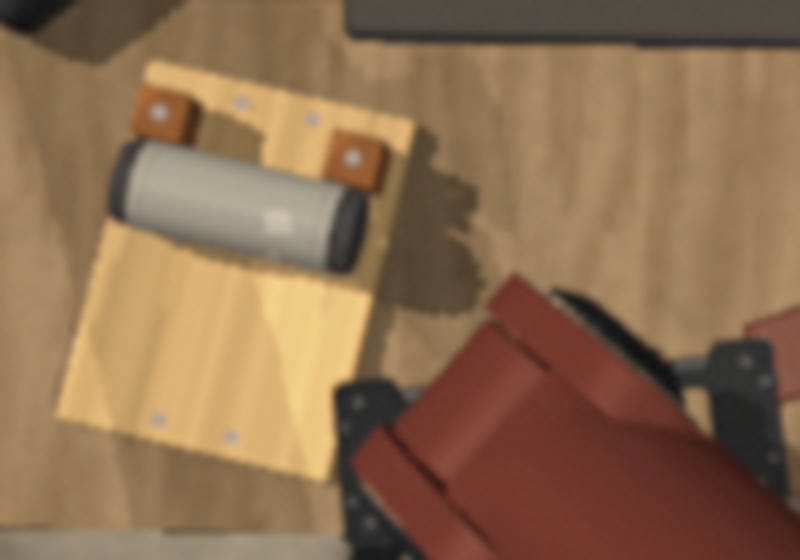

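Canister lies square on both blocks: crop line from (112,180) to (362,235), within about 2 mm of centred. Carry the chock to 30 mm behind contact.

```bash
python3 - <<'E'
from h import *
plan([(.4748,.2478,.29,168.3),(.4748,.2478,.205,168.3)],dec=3)
E
```

```text
travel [-0.202, 0.644, -0.033] rot [-0.0, -0.001, 0.212] rows>=2.4
travel [-0.092, 0.669, -0.032] rot [-0.001, -0.0, 0.212] rows>=2.4
-- [0.4747 0.2478 0.29  ] [180.   -0.  168.3]
travel [-0.001, -0.0, 0.566] rot [0.0, -0.0, 0.0] rows>=2.0
-- [0.4749 0.2478 0.2051] [180.   -0.  168.3]
```

{"method": "carry_out", "body": {"commands": [{"travel": [-0.05,0.16,-0.033],"rot": [0,0,0.05]},{"travel": [-0.1,0.32,-0.033],"rot": [0,0,0.1]},{"travel": [-0.15,0.48,-0.033],"rot": [0,0,0.16]},{"travel": [-0.202,0.644,-0.033],"rot": [0,0,0.212]}]}}

```text
clock: 15.65
position: [0.4572, 0.149, 0.2843]
tcp_rot: [-3.14, -0.003, 3.102]
contact_force: [-0.1, -1.1, -0.7]
finger_gap: 0.0362
finger_force: 25.0
```

{"method": "carry_out", "body": {"commands": [{"travel": [-0.03,0.2,-0.01],"rot": [0,0,0.06]},{"travel": [-0.06,0.4,-0.02],"rot": [0,0,0.12]},{"travel": [-0.08,0.58,-0.03],"rot": [0,0,0.18]},{"travel": [-0.092,0.669,-0.032],"rot": [0,0,0.212]},{"travel": [-0.092,0.669,-0.032],"rot": [0,0,0.212]},{"travel": [-0.092,0.669,-0.032],"rot": [0,0,0.212]},{"travel": [-0.092,0.669,-0.032],"rot": [0,0,0.212]},{"travel": [-0.092,0.669,-0.032],"rot": [0,0,0.212]}]}}

```text
clock: 16.32
position: [0.475, 0.2464, 0.2898]
tcp_rot: [-3.139, -0.001, 2.936]
contact_force: [0.5, -0.3, -1.1]
finger_gap: 0.0359
finger_force: 25.0
```

{"method": "carry_out", "body": {"commands": [{"travel": [0,0,0.15],"rot": [0,0,0]},{"travel": [0,0,0.3],"rot": [0,0,0]},{"travel": [0,0,0.43],"rot": [0,0,0]},{"travel": [0,0,0.52],"rot": [0,0,0]},{"travel": [0,0,0.566],"rot": [0,0,0]},{"travel": [0,0,0.566],"rot": [0,0,0]},{"travel": [0,0,0.566],"rot": [0,0,0]},{"travel": [0,0,0.566],"rot": [0,0,0]}]}}

```text
clock: 16.98
position: [0.4754, 0.2482, 0.2067]
tcp_rot: [3.14, 0.001, 2.937]
contact_force: [-0.1, -0.2, -0.1]
finger_gap: 0.0357
finger_force: 25.0
```

```bash
python3 - <<'E'
from h import *
s=readout.state();print(s['position'],s['tcp_rot'],s['contact_force'],s['ft_torque'])
b=np.radians(-11.7);d=np.array([np.cos(b),np.sin(b)]);t=np.array([.558,.2305])-d*.059
plan([(t[0],t[1],.2045,168.3)],dec=3)
E
```

```text
[0.47535023 0.2481741  0.20673305] [3.14043979e+00 1.09055841e-03 2.93740805e+00] [-0.12281644 -0.23621591 -0.14500019] [ 0.07481256 -0.17333844  0.03377932]
travel [-0.17, -0.004, 0.015] rot [0.001, 0.001, 0.0] rows>=0.6
-- [0.5002 0.2424 0.2045] [180.    0.  168.3]
```

{"method": "carry_out", "body": {"commands": [{"travel": [-0.04,0,0],"rot": [0,0,0]},{"travel": [-0.09,0,0],"rot": [0,0,0]},{"travel": [-0.14,-0.002,0],"rot": [0,0,0]},{"travel": [-0.17,-0.004,0],"rot": [0,0,0]},{"travel": [-0.17,-0.004,0],"rot": [0,0,0]},{"travel": [-0.17,-0.004,0],"rot": [0,0,0]}]}}

```text
clock: 17.48
position: [0.5002, 0.2422, 0.2058]
tcp_rot: [3.141, 0.0, 2.937]
contact_force: [-1.0, -1.1, -1.6]
finger_gap: 0.0356
finger_force: 25.0
```

{"method": "carry_out", "body": {"commands": [{"travel": [0,0,0.005],"rot": [0,0,0]},{"travel": [0,0,0.01],"rot": [0,0,0]},{"travel": [0,0,0.01],"rot": [0,0,0]},{"travel": [0,0,0.01],"rot": [0,0,0]}]}}

```text
clock: 17.82
position: [0.4997, 0.2426, 0.2044]
tcp_rot: [-3.141, -0.0, 2.939]
contact_force: [1.1, -0.7, -1.2]
finger_gap: 0.0355
finger_force: 25.0
```

Lower to touch the board, then push gently.

{"method": "carry_out", "body": {"commands": [{"travel": [0,0,0.005],"rot": [0,0,0]},{"travel": [0,0,0.008],"rot": [0,0,0]},{"travel": [0,0,0.008],"rot": [0,0,0]},{"travel": [0,0,0.008],"rot": [0,0,0]}]}}

```text
clock: 18.15
position: [0.4998, 0.2425, 0.2032]
tcp_rot: [3.142, -0.0, 2.938]
contact_force: [0.2, -0.1, -0.9]
finger_gap: 0.0362
finger_force: 25.0
```

{"method": "carry_out", "body": {"commands": [{"travel": [-0.006,0,0],"rot": [0,0,0]},{"travel": [-0.013,0,0],"rot": [0,0,0]},{"travel": [-0.013,0,0],"rot": [0,0,0]},{"travel": [-0.013,0,0],"rot": [0,0,0]}]}}

```text
clock: 18.48
position: [0.5019, 0.242, 0.2032]
tcp_rot: [3.142, 0.0, 2.938]
contact_force: [0.4, 0.2, -1.3]
finger_gap: 0.036
finger_force: 25.0
```

{"method": "carry_out", "body": {"commands": [{"travel": [-0.005,0,0],"rot": [0,0,0]},{"travel": [-0.01,0,0],"rot": [0,0,0]},{"travel": [-0.01,0,0],"rot": [0,0,0]},{"travel": [-0.01,0,0],"rot": [0,0,0]}]}}

```text
clock: 18.82
position: [0.503, 0.2419, 0.2031]
tcp_rot: [3.142, -0.0, 2.938]
contact_force: [-0.1, -0.1, -2.1]
finger_gap: 0.0359
finger_force: 25.0
```

{"method": "carry_out", "body": {"commands": [{"travel": [-0.004,0,0.003],"rot": [0,0,0]},{"travel": [-0.007,0,0.005],"rot": [0,0,0]},{"travel": [-0.007,0,0.005],"rot": [0,0,0]},{"travel": [-0.007,0,0.005],"rot": [0,0,0]}]}}

```text
clock: 19.15
position: [0.5032, 0.242, 0.2031]
tcp_rot: [-3.141, -0.001, 2.939]
contact_force: [-4.5, -0.0, 5.8]
finger_gap: 0.0358
finger_force: 25.0
```

{"method": "carry_out", "body": {"commands": [{"travel": [-0.004,0,0],"rot": [0,0,0]},{"travel": [-0.007,0,0],"rot": [0,0,0]},{"travel": [-0.007,0,0],"rot": [0,0,0]},{"travel": [-0.007,0,0],"rot": [0,0,0]}]}}

```text
clock: 19.48
position: [0.5035, 0.242, 0.2031]
tcp_rot: [-3.14, -0.003, 2.939]
contact_force: [-5.1, -0.5, 6.5]
finger_gap: 0.036
finger_force: 25.0
```

{"method": "carry_out", "body": {"commands": [{"travel": [-0.005,0,-0.003],"rot": [0,0,0]},{"travel": [-0.01,0,-0.003],"rot": [0,0,0]},{"travel": [-0.01,0,-0.003],"rot": [0,0,0]},{"travel": [-0.01,0,-0.003],"rot": [0,0,0]}]}}

```text
clock: 19.82
position: [0.5041, 0.242, 0.2032]
tcp_rot: [-3.14, -0.005, 2.94]
contact_force: [-8.1, 0.4, 5.7]
finger_gap: 0.0358
finger_force: 25.0
```

Force builds against the canister, and the distance is 55 mm as expected. Release and retreat.

{"method": "carry_out", "body": {"commands": [{"travel": [0,0,0],"rot": [0,0,0]},{"travel": [0,0,0],"rot": [0,0,0]},{"travel": [0,0,0],"rot": [0,0,0]},{"travel": [0,0,0],"rot": [0,0,0]}], "gripper": 0.3, "newtons": 10}}

```text
clock: 20.15
position: [0.5075, 0.2409, 0.203]
tcp_rot: [3.141, 0.001, 2.937]
contact_force: [0.1, 0.0, 1.2]
finger_gap: 0.0581
finger_force: 0.0
```

{"method": "carry_out", "body": {"commands": [{"travel": [0,0,-0.1],"rot": [0,0,0]},{"travel": [0,0,-0.3],"rot": [0,0,0]},{"travel": [0,0,-0.5],"rot": [0,0,0]},{"travel": [0,0,-0.7],"rot": [0,0,0]},{"travel": [0,0,-0.8],"rot": [0,0,0]},{"travel": [0,0,-0.8],"rot": [0,0,0]}]}}

```text
clock: 20.65
position: [0.5078, 0.2419, 0.3267]
tcp_rot: [3.136, 0.006, 2.937]
contact_force: [-0.7, 0.2, -0.3]
finger_gap: 0.065
finger_force: 0.0
```

```bash
python3 -c "
from h import *
plan([(.45,.0,.34,168)],dec=2)"
```

```text
travel [0.02, -0.83, -0.05] rot [0.0, 0.0, 0.0] rows>=3.0
travel [0.03, -0.83, -0.05] rot [0.01, 0.01, 0.01] rows>=3.0
-- [ 4.498e-01 -4.000e-04  3.403e-01] [-1.799e+02 -1.000e-01  1.678e+02]
```

{"method": "carry_out", "body": {"commands": [{"travel": [0.02,-0.83,-0.05],"rot": [0,0,0]},{"travel": [0.02,-0.83,-0.05],"rot": [0,0,0]},{"travel": [0.02,-0.83,-0.05],"rot": [0,0,0]},{"travel": [0.02,-0.83,-0.05],"rot": [0,0,0]}]}}

```text
clock: 20.98
position: [0.4778, 0.1102, 0.3281]
tcp_rot: [-3.13, -0.004, 2.926]
contact_force: [0.8, -0.7, -0.6]
finger_gap: 0.0654
finger_force: 0.0
```

{"method": "carry_out", "body": {"commands": [{"travel": [0.03,-0.83,-0.05],"rot": [0,0,0]},{"travel": [0.03,-0.83,-0.05],"rot": [0,0,0]},{"travel": [0.03,-0.83,-0.05],"rot": [0,0,0]},{"travel": [0.03,-0.83,-0.05],"rot": [0,0,0]},{"travel": [0.03,-0.83,-0.05],"rot": [0,0,0]},{"travel": [0.03,-0.83,-0.05],"rot": [0,0,0]}]}}

```text
clock: 21.48
position: [0.4492, -0.0013, 0.3374]
tcp_rot: [3.141, -0.0, 2.937]
contact_force: [0.4, 0.3, -0.0]
finger_gap: 0.0651
finger_force: 0.0
```

```bash
python3 -c "
from h import *
a=cv2.resize(cam('top')['image'][140:260,160:270],(528,576),interpolation=cv2.INTER_CUBIC)[:,:440]
b=cv2.resize(cam('scene')['image'][100:320,150:420],(360,293))
b=cv2.copyMakeBorder(b,0,283,0,0,cv2.BORDER_CONSTANT)
cv2.imwrite('pics/end.png',np.hstack([a,b])[:,:,::-1])"
```

```text
(no output)
```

View pics/end.png

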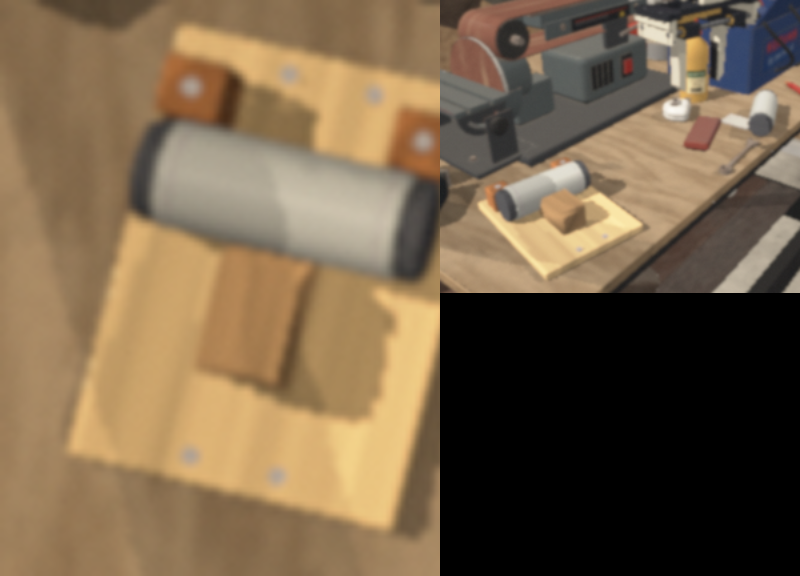

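The canister sits square on both blocks, with the chock touching the middle of its other side (px 265,255). Empty canister and glue bottle are untouched. Handing in.

```bash
python3 -c "
from bench import workorder
print(workorder.job_done())"
```

```text
the job is handed in; nothing more can be done
None
```

Job handed in, with no verdict shown: canister A weighed about 0.75 kg on lifting, so it is the full one; it lies against both stop blocks with the chock touching the middle of its other side, and the empty canister and glue bottle were not touched.

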